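Wedge a rocking laboratory balance steady

TASK

The balance rocks because its front right foot does not reach the table: with the fingertips push the wedge, thin edge first, under that foot just until the balance no longer rocks when you press its corner above the foot, and no further, so that it stays level. Only push and press: do not pick up or carry the wedge or the balance, leave the balance where it stands and the other things alone. Finish while still holding a moderate press of the fingertips (about 10 N) straight down on the top of the housing above that foot, with the balance resting level on the wedge.

Things in the scene. Friction and masses are not known exactly. Their poses are not given: they have to be found in the camera images.
- balance: Compact laboratory balance, 170 mm deep (x) by 190 mm wide (y), 1.6 kg, loose: white housing with flat top 56 mm and underside 16 mm above the table, display at the front, round steel pan (110 mm, top at 62 mm) behind. Origin: table level under its centre; x to its back (away from the robot), y to its left, z up. Stands level on three of four round feet; pressing above the fourth rocks it.
- short_foot (a point): Point at table level below the centre of the front right foot (65 mm before and 75 mm right of the centre; 18 mm across). That foot is seized and ends 4 to 9 mm above the table, differently each time. Pressing above it with over 3 N rocks the balance until it reaches the table; let go, it rocks back level.
- press_corner (a point): Point on the flat top of the balance housing (56 mm above the table), straight above the centre of the short front right foot. Bare plastic for about 20 mm around: the corner to press.
- wedge: Loose grey plastic wedge, 100 mm long, 36 mm wide, 80 g, rising evenly from 2 mm at the thin edge to 17 mm at the thick end. Origin: centre of its underside; x points to the thin edge, z up. It lies in front of the balance, thin edge 15 to 50 mm short of the short foot's rim, nearly in line. Slides with about 1 N; on meeting the foot the push rises sharply past 4 N; over 10 N shoves the balance.
- wedge_tip (a point): Middle of the wedge's thin edge, at table level.
- wedge_back (a point): Middle of the upright thick end face of the wedge (36 mm wide, 17 mm high), 8 mm above its underside: where to push.
- petri: Petri dish with cut leaf, 60 mm across, 14 mm high, bystander. Origin under its centre.
- vial_a: Vial with blue screw cap, 27 mm across, 54 mm high, left of the balance, bystander. Origin under its centre.
- vial_b: A second vial with blue screw cap, 27 mm across, 54 mm high, right of the balance, bystander. Origin under its centre.
- small_beaker: Small empty glass beaker, 46 mm across, 58 mm high, right of the balance, bystander. Origin under its centre.
- measuring_cylinder: Short glass measuring cylinder on a 33 mm foot, 86 mm high, left of the balance, bystander. Origin under its centre.
Things that resemble listed ones, but are neither listed nor needed, are in the scene too. Several things look just like the wedge: the one meant starts farthest to the robot's left.

How it is judged:
By the outcome, as a careful person would: the job done as asked, in the order asked, and still so for the second after the job is handed in, while the arm keeps its last pose, push and grip.
It also fails if it takes over 45 s, if anything falls off the work surface, if the arm or the gripper's body presses on something with over 40 N, if the wrist force passes 120 N, or if a joint passes its speed limit or range.

ROBOT

A 6-joint arm with a two-finger parallel gripper is mounted at the origin on a cart in front of the work surface, level with it; the furniture and walls round the work are solid. World frame = base frame: x ahead of the robot, y to its left, z up, the work surface at z = 0. Lengths are in m, angles in rad, forces in N, time in s.
With the tool pointing down it reaches from about 0.375 to 0.9 m from the base axis. Payload 3.1 kg.
Tool frame: the origin (TCP) lies at the very end of the fingers, on their centre line; the grasp point (between the pads) lies 19 mm behind it; z points along the fingers, y is the line along which they close (so a half turn about z gives the same grasp; the last joint's range is limited). The gripper opens to 87 mm and grips with 3 to 60 N. Pads are 19 mm wide; open, the fingers measure 117 mm over their backs; the gripper's body (75 mm by 190 mm) begins 51 mm behind the grasp point.
Start: joints at [1.032, 0.527, 1.433, -0, 1.181, -0.178], TCP at [0.22, 0.585, 0.223] pointing down, gripper open.
Joint ranges: [-3.08, 3.08], [-0.75, 2.2], [0.22, 2.44], [-1.43, 4.57], [0, 2.65], [-2.85, 2.85]. Speed limits (rad/s): [2.79, 2.79, 3.14, 3.14, 3.14, 3.14].

INTERFACE

Orientations are given as a unit quaternion [x, y, z, w].
In Python, from rig import robot gives the robot as it stands. The module is installed in compiled form; this text tells all that it offers.
- The arm moves only by the tool servo_tool, never from a script. Its argument "rows" is one flat list of numbers, 5 for each row, row after row: the closure, from -1 (fully open) to 1 (shut), so that 0 is half open, then the shift along the tool's x, y, z in m, then the turn about the tool's z in degrees. A call has 1 to 5 rows; each row shifts and turns the commanded pose from where the row before left it, along the tool's axes as they then stand; what a row does not reach is not made up. A row lasts 1/12 s, in which the tool goes at most 41.7 mm and 7.16 degrees, less where a joint would pass 70% of its speed; a pose out of reach is approached as far as the arm can. A call with a gripper value outside its range is refused whole. The fingers move at their own pace and stop on an object; "newtons" is the grip in N (left out, the last holds). Time passes only in rows, so rows that do not move let the fingers close. It gives the time, the measured TCP pose, the force, the opening and the grip force at its end, in the units of the state.
- robot.get_obs(): the state, without advancing time (a new reading comes with each control period).
- robot.camera(name): name is "side" or "top"; returns a dict with "pixels" (420x560x3 uint8, red, green, blue), "intrinsics" (3x3 intrinsics, pixels), "rvec" (rotation vector, rad) and "tvec" (3), from world to camera coordinates, as OpenCV has them. Camera axes: x right, y down, z forward; pixel columns grow to the right and rows downward; lengths in m; the calibration is good to about 2 mm. A picture is of the moment at which its call begins. There is no depth.
- robot.hand_in(): hands the job in; it is judged then, once.
Trained networks look in a picture, given as the dict that the camera call returned (one of the last four; its "shot" number tells which), for a name from the list of things; names that differ only in an ending like _2 or _b are one class to them, and where a whole thing is asked for, a point or a joint stands for the part that bears it (a point fixed in the world has none). Each returns a list of dicts, best first, with "score" (0 to 1); they miss things now and then, are a little off and sometimes report something else, mostly with a low value. They report only what shows in the picture. A call takes as long as a camera call. They do not tell look-alikes from the thing itself.
- robot.spot_in(picture, query): "at" ([x, y, z] in m, in world coordinates, good to about 4 mm: the middle of the surface that is visible of it).
- robot.outline_of(picture, query): "region" (420x560 bool, what is visible of it).
- robot.place_of(picture, query): "at" ([x, y, z] in m, in world coordinates, good to about 4 mm: a listed point, or the origin of a listed thing).
The state is a dict: "time": time; "q": joint angles; "joint_velocities": joint speeds; "joint_torque": joint torques, N m; "position": TCP position; "tool_rot": TCP orientation; "ft_force": force on the tool from outside, world axes, zero at the start; "moment": the same for the moment, N m; "grip_width": finger opening in m; "grip_force": force on a finger pad.
Only numpy, scipy, OpenCV 4.12 (cv2) and the standard library are available. Lean on these libraries where they do the work, as an engineer would, in place of code of your own. Each camera call takes 0.05 s, during which the arm holds its last target. There are 200 camera calls.

## Working session

There is one attempt and no reset: what is moved stays moved. The work goes in short steps, Python scripts to look and compute and a tool call to move; the robot and the scene stay as the last step left them, time stands still between calls to the robot, and variables do not carry over. Pictures are saved under pics/ and viewed, at most 10 in all, crops included, and the job is handed in when it is done.

Besides the shell and the picture viewer there is one more tool, called after "Call:" as name(argument=value, ...) on one line, values as JSON. servo_tool: Moves the arm, as the interface text tells. Its arguments: {"type":"object","properties":{"rows":{"type":"array","items":{"type":"number"}},"newtons":{"type":"number"}},"required":["rows"]}

```bash
mkdir -p pics; python3 - <<'E'
from rig import robot
import cv2,numpy as np
o=robot.get_obs();print(o['time'],o['position'],o['tool_rot'],o['ft_force'],o['grip_width'])
for n in('top','side'):
    p=robot.camera(n);cv2.imwrite(f'pics/{n}0.png',p['pixels'][:,:,::-1])
    print(n,p['intrinsics'],p['rvec'],p['tvec'])
    K=np.array(p['intrinsics'])
    for q in('wedge','wedge_tip','wedge_back','balance','short_foot','press_corner','petri','vial_a','small_beaker'):
        for d in robot.place_of(p,q):
            a=np.array(d['at']);u=cv2.projectPoints(a[None],np.array(p['rvec']),np.array(p['tvec']),K,None)[0].ravel()
            print(q,a.round(3),round(d['score'],2),u.round())
E
```

```text
0.0 [0.21966986 0.58435671 0.22160381] [ 1.78928849e-01  9.83861453e-01 -9.89623369e-04 -3.59745783e-04] [-0.40623277 -0.33051948 -0.46061947] 0.08718471427020315
top [[524.37279835   0.         277.26311628]
 [  0.         524.37279835 208.28652545]
 [  0.           0.           1.        ]] [ 2.05585843 -2.16304349  0.24265715] [-0.17676203  0.5285614   1.18305568]
wedge [ 0.366 -0.415  0.002] 0.97 [368. 271.]
wedge [ 0.436 -0.296 -0.003] 0.76 [317. 245.]
wedge_tip [ 0.487 -0.311 -0.004] 0.88 [321. 224.]
wedge_back [ 0.388 -0.454  0.01 ] 0.84 [384. 260.]
wedge_back [ 0.388 -0.283  0.009] 0.8 [313. 264.]
balance [ 0.591 -0.251  0.   ] 0.67 [295. 185.]
short_foot [ 0.517 -0.312  0.002] 0.69 [321. 212.]
petri [ 0.416 -0.076  0.006] 0.73 [227. 257.]
vial_a [0.55  0.078 0.001] 0.67 [163. 207.]
vial_a [0.461 0.019 0.001] 0.6 [187. 241.]
vial_a [ 0.475 -0.458  0.   ] 0.43 [381. 226.]
small_beaker [ 0.546 -0.452 -0.002] 0.76 [376. 198.]
small_beaker [ 0.593 -0.25   0.003] 0.74 [294. 183.]
side [[520.94045248   0.         276.05269688]
 [  0.         520.94045248 213.51180841]
 [  0.           0.           1.        ]] [ 1.94695452 -0.40019278  0.26605738] [-0.54032083  0.07059767  0.99507995]
wedge [ 0.44  -0.299  0.002] 0.81 [266. 277.]
wedge [ 0.366 -0.409  0.001] 0.66 [248. 321.]
wedge_tip [ 0.359 -0.363  0.002] 0.82 [233. 306.]
wedge_tip [ 0.493 -0.316 -0.   ] 0.8 [298. 276.]
wedge_back [ 0.385 -0.46   0.01 ] 0.57 [273. 333.]
balance [ 0.593 -0.256  0.   ] 0.55 [332. 251.]
short_foot [ 0.514 -0.308 -0.002] 0.77 [306. 273.]
press_corner [ 0.513 -0.309  0.054] 0.75 [307. 245.]
press_corner [ 0.493 -0.315  0.002] 0.38 [297. 275.]
petri [ 0.413 -0.077  0.   ] 0.87 [213. 230.]
petri [ 0.39  -0.285  0.004] 0.22 [236. 278.]
vial_a [ 0.474 -0.461  0.001] 0.95 [328. 324.]
vial_a [ 0.463  0.024 -0.001] 0.52 [221. 210.]
small_beaker [ 0.544 -0.457  0.002] 0.81 [366. 311.]
small_beaker [ 0.44  -0.298  0.001] 0.24 [266. 277.]
```

```bash
python3 - <<'E'
import cv2,numpy as np
a=cv2.imread('pics/top0.png');b=cv2.imread('pics/side0.png')
cv2.imwrite('pics/top_c.png',cv2.resize(a[150:350,140:420],(784,560),interpolation=cv2.INTER_CUBIC))
cv2.imwrite('pics/side_c.png',cv2.resize(b[200:360,190:414],(784,560),interpolation=cv2.INTER_CUBIC))
E
```

```text
(no output)
```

View pics/top_c.png

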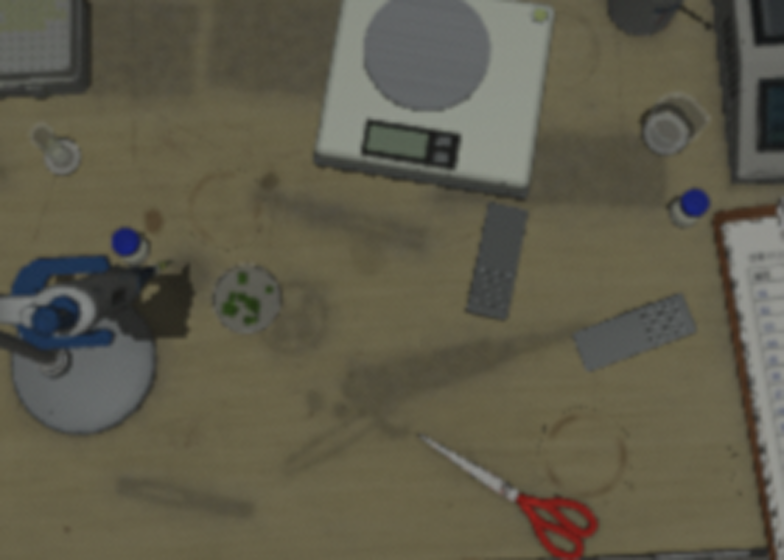

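View pics/side_c.png

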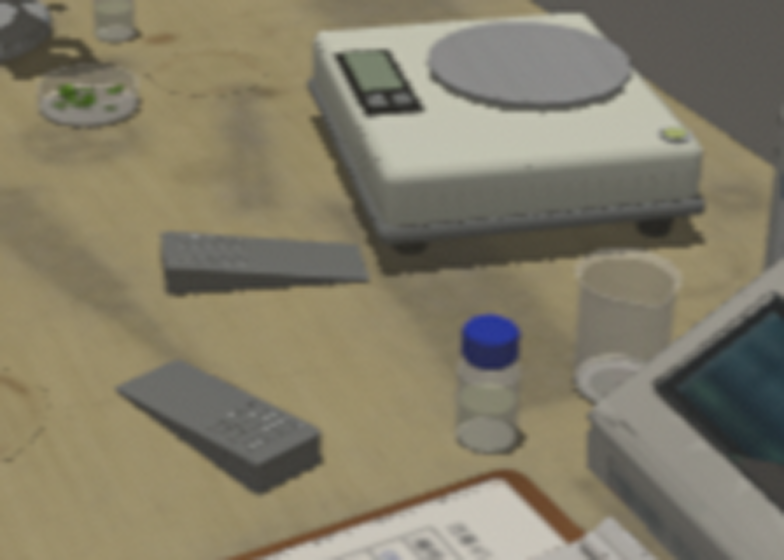

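Two look-alike wedges: A at top px (317,245), world (0.44,-0.30), and B at (368,271), world (0.37,-0.41). A is farther to the left (larger y) and lies in line before the short foot with its thin edge towards it, so A is meant. The enlarged crops confirm this: A is at top crop (497,260) and side crop (265,262), thin edge at (365,275) close to the foot at (408,243). Next I fit the poses to the outlines.

```bash
cat > fit.py <<'E'
import cv2,numpy as np
from scipy.optimize import minimize
from rig import robot
def prism(x0,x1,w,z):  # corners: z = [(z0,z1) at x0, (z0,z1) at x1]
    return np.array([[x,s*w/2,h] for x,zz in((x0,z[0]),(x1,z[1])) for s in(-1,1) for h in zz])
WEDGE=prism(-.05,.05,.036,[(0,.017),(0,.002)])
BAL=prism(-.085,.085,.19,[(.016,.056)]*2)
def place(P,s):
    c,n=np.cos(s[2]),np.sin(s[2]);return P@np.array([[c,n,0],[-n,c,0],[0,0,1]])+[s[0],s[1],0]
def proj(p,P): return cv2.projectPoints(np.asarray(P,float).reshape(-1,3),np.array(p['rvec']),np.array(p['tvec']),np.array(p['intrinsics']),None)[0].reshape(-1,2)
def mask(p,q,near):
    u=proj(p,[near])[0]
    c=[np.array(d['region']) for d in robot.outline_of(p,q)]
    return min(c,key=lambda m:np.linalg.norm(np.argwhere(m).mean(0)[::-1]-u)) if c else None
def fit(P,s0,views):
    d=[]
    for p,m in views: d.append((p,m.astype(np.uint8)))
    def cost(s):
        t=0
        for p,m in d:
            h=cv2.convexHull(proj(p,place(P,s)).astype(np.float32)*4)
            M=np.zeros((1680,2240),np.uint8);cv2.fillConvexPoly(M,(h+1.5).round().astype(int),1)
            A=cv2.resize(M,(560,420),interpolation=cv2.INTER_AREA) if 0 else cv2.boxFilter(M.astype(np.float32),-1,(4,4),anchor=(0,0))[::4,::4]
            t+=np.abs(A-m).sum()/m.sum()
        return t
    best=min((minimize(cost,s0,method='Nelder-Mead',options=dict(initial_simplex=np.array(s0)+k*np.array([[0,0,0],[.008,0,0],[0,.008,0],[0,0,.12]]),xatol=1e-5)) for k in(1,-1,.4)),key=lambda r:r.fun)
    return best.x,best.fun
E
python3 - <<'E'
from fit import *
V=[robot.camera(n) for n in('top','side')]
for name,P,s0 in(('wedge',WEDGE,[.438,-.298,-.25]),('balance',BAL,[.592,-.253,-.15])):
    ms=[(p,mask(p,name,[s0[0],s0[1],.01])) for p in V]
    for vs in (ms,ms[:1],ms[1:]):
        s,f=fit(P,s0,vs);print(name,s.round(4),np.degrees(s[2]).round(1),round(f,3))
        if name=='wedge':print(' tip,back',place(np.array([[.05,0,0],[-.05,0,0]]),s).round(4).tolist())
        else:print(' foot',place(np.array([[-.065,-.075,0]]),s).round(4))
E
```

```text
wedge [ 0.4397 -0.2961 -0.2785] -16.0 2.066
 tip,back [[0.4878, -0.3098, 0.0], [0.3916, -0.2823, 0.0]]
wedge [ 0.4534 -0.297  -0.4133] -23.7 1.957
 tip,back [[0.4992, -0.3171, 0.0], [0.4076, -0.277, 0.0]]
wedge [ 0.4404 -0.2963 -0.2813] -16.1 0.093
 tip,back [[0.4884, -0.3102, 0.0], [0.3924, -0.2824, 0.0]]
balance [ 0.5919 -0.2507 -0.2285] -13.1 0.136
 foot [[ 0.5116 -0.309   0.    ]]
balance [ 0.5919 -0.251  -0.2053] -11.8 0.065
 foot [[ 0.5129 -0.3112  0.    ]]
balance [ 0.5921 -0.2516 -0.249 ] -14.3 0.067
 foot [[ 0.5106 -0.3083  0.    ]]
```

View pics/side0.png

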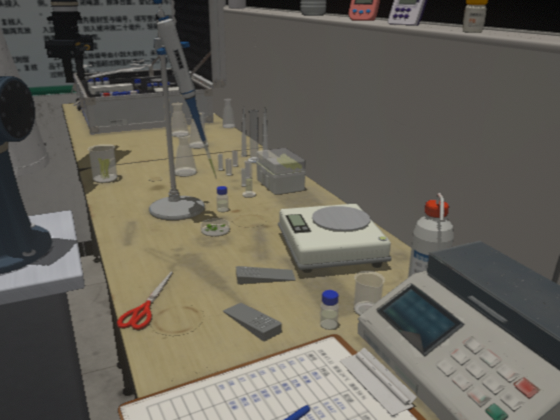

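View pics/top0.png

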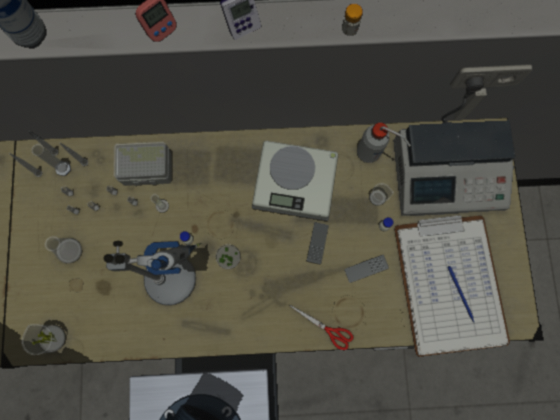

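```bash
python3 - <<'E'
from fit import *
V={n:robot.camera(n) for n in('top','side')}
def ray(p,u):
    R=cv2.Rodrigues(np.array(p['rvec']))[0];C=-R.T@np.array(p['tvec'])
    d=R.T@np.linalg.inv(np.array(p['intrinsics']))@[*u,1];return C,d/np.linalg.norm(d)
for t in((170,282),(160,260),(112,260),(157,262)):
  C,d=ray(V['top'],t);print('top',t,[(C+d*(z-C[2])/d[2]).round(2).tolist() for z in(0,.2,.3,.4)])
def tri(a,b):
  (A,d),(B,e)=ray(V['top'],a),ray(V['side'],b)
  k=np.linalg.lstsq(np.c_[d,-e],B-A,rcond=None)[0];print(a,b,(A+k[0]*d).round(3),(B+k[1]*e).round(3))
tri((150,262),(164,42));tri((115,262),(165,20));tri((115,245),(160,20))
print('cams',ray(V['top'],(0,0))[0],ray(V['side'],(0,0))[0])
E
python3 -c "
import cv2,numpy as np
a=cv2.imread('pics/top0.png')[215:315,90:230];b=cv2.imread('pics/side0.png')[0:220,120:260]
cv2.imwrite('pics/st.png',np.hstack([cv2.resize(a,(420,300),interpolation=2),cv2.resize(b,(350,550),interpolation=2)[:300], ]) if 0 else np.hstack([cv2.copyMakeBorder(cv2.resize(a,(420,300),interpolation=2),0,250,0,0,0),cv2.resize(b,(350,550),interpolation=2)]))"
```

```text
top (170, 282) [[0.36, 0.06, 0.0], [0.35, 0.02, 0.2], [0.34, 0.0, 0.3], [0.33, -0.02, 0.4]]
top (160, 260) [[0.42, 0.09, 0.0], [0.39, 0.04, 0.2], [0.38, 0.02, 0.3], [0.36, 0.0, 0.4]]
top (112, 260) [[0.42, 0.2, 0.0], [0.4, 0.14, 0.2], [0.38, 0.11, 0.3], [0.37, 0.08, 0.4]]
top (157, 262) [[0.41, 0.09, 0.0], [0.39, 0.05, 0.2], [0.37, 0.03, 0.3], [0.36, 0.01, 0.4]]
(150, 262) (164, 42) [0.367 0.026 0.366] [0.364 0.026 0.365]
(115, 262) (165, 20) [0.365 0.075 0.402] [0.379 0.072 0.403]
(115, 245) (160, 20) [0.393 0.075 0.405] [0.37  0.079 0.403]
cams [ 0.24957156 -0.18411703  1.27045569] [ 0.14491448 -1.02689607  0.4599989 ]
```

View pics/st.png

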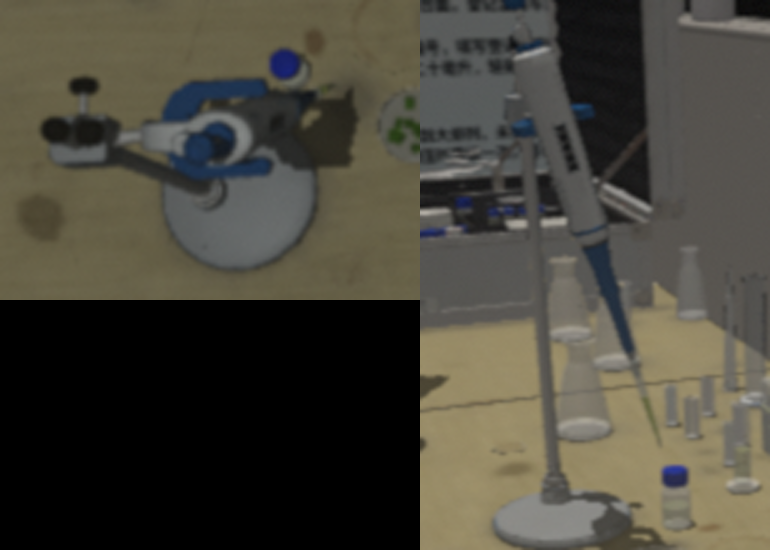

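The stand with pipette by (0.37,0.05), about 0.43 m high, is on the direct way, so I go up and over it.

Call:
servo_tool(rows=[1,0,0,-0.04,-1.5,1,0,0,-0.04,-1.5,1,0,0,-0.04,-1.5,1,0,0,-0.04,-1.5,1,0,0,-0.04,-1.5], newtons=10)

```text
time: 1.82
position: [0.2198, 0.5846, 0.4246]
tool_rot: [0.114, 0.994, 0.0, -0.0]
ft_force: [0.0, 1.0, 0.6]
grip_width: 0.0613
grip_force: 0.0
```

Call:
servo_tool(rows=[1,0,0,-0.04,0,1,0,0,-0.04,0,1,0,0,-0.01,0,1,0,0,0,0])

```text
time: 2.15
position: [0.2205, 0.5859, 0.5176]
tool_rot: [0.114, 0.993, 0.005, 0.002]
ft_force: [0.2, -0.6, -0.1]
grip_width: 0.035
grip_force: 0.0
```

Call:
servo_tool(rows=[1,-0.0273,-0.02,0,0,1,-0.0273,-0.02,0,0,1,-0.0273,-0.02,0,0,1,-0.0273,-0.02,0,0,1,-0.0273,-0.02,0,0])

```text
time: 2.57
position: [0.3304, 0.4549, 0.5097]
tool_rot: [0.114, 0.993, -0.002, -0.002]
ft_force: [0.5, 0.8, 0.8]
grip_width: 0.004
grip_force: 0.0
```

Call:
servo_tool(rows=[1,-0.0273,-0.02,0,0,1,-0.0273,-0.02,0,0,1,-0.0273,-0.02,0,0,1,-0.0273,-0.02,0,0,1,-0.0273,-0.02,0,0])

```text
time: 2.98
position: [0.4406, 0.3265, 0.5098]
tool_rot: [0.114, 0.993, -0.001, -0.002]
ft_force: [0.8, 0.1, 0.7]
grip_width: 0.0004
grip_force: 0.0
```

Call:
servo_tool(rows=[1,-0.0273,-0.02,0,0,1,-0.0273,-0.02,0,0,1,-0.0273,-0.02,0,0,1,-0.0273,-0.02,0,0,1,-0.0273,-0.02,0,0])

```text
time: 3.4
position: [0.5509, 0.1983, 0.5097]
tool_rot: [0.114, 0.993, -0.001, -0.002]
ft_force: [0.6, -0.4, 0.4]
grip_width: 0.0002
grip_force: 0.0
```

Call:
servo_tool(rows=[1,-0.008,-0.034,0,0,1,-0.008,-0.034,0,0,1,-0.008,-0.034,0,0,1,-0.008,-0.034,0,0,1,-0.008,-0.034,0,0])

```text
time: 3.82
position: [0.5502, 0.0237, 0.5097]
tool_rot: [0.114, 0.993, 0.0, -0.003]
ft_force: [-0.6, 0.2, -0.5]
grip_width: 0.0005
grip_force: 0.0
```

Call:
servo_tool(rows=[1,-0.008,-0.034,0,0,1,-0.008,-0.034,0,0,1,-0.008,-0.034,0,0,1,-0.008,-0.034,0,0,1,-0.008,-0.034,0,0])

```text
time: 4.23
position: [0.5506, -0.1507, 0.5098]
tool_rot: [0.114, 0.993, 0.001, -0.002]
ft_force: [0.0, -0.6, 0.1]
grip_width: 0.0001
grip_force: 0.0
```

Call:
servo_tool(rows=[1,0.0205,-0.022,0.025,0,1,0.0205,-0.022,0.025,0,1,0.0205,-0.022,0.025,0,1,0.0205,-0.022,0.025,0,1,0.0205,-0.022,0.025,0])

```text
time: 4.65
position: [0.4242, -0.2328, 0.384]
tool_rot: [0.114, 0.993, 0.001, -0.002]
ft_force: [0.6, -0.2, -0.9]
grip_width: 0.0007
grip_force: 0.0
```

Call:
servo_tool(rows=[1,0.017,-0.0183,0.03,0,1,0.017,-0.0183,0.03,0,1,0.017,-0.0183,0.03,0,1,0,0,0.04,0,1,0,0,0.04,0])

```text
time: 5.07
position: [0.3624, -0.2746, 0.2151]
tool_rot: [0.116, 0.993, 0.0, -0.001]
ft_force: [0.4, -1.1, -0.6]
grip_width: 0.0004
grip_force: 0.0
```

Call:
servo_tool(rows=[1,0,0,0.04,0,1,0,0,0.03,0,1,0,0,0,0])

```text
time: 5.32
position: [0.3601, -0.2701, 0.1414]
tool_rot: [0.115, 0.993, 0.006, -0.006]
ft_force: [-0.7, 0.9, 0.4]
grip_width: 0.0002
grip_force: 0.0
```

```bash
python3 - <<'E'
from fit import *
V=[robot.camera(n) for n in('top','side')]
print(robot.get_obs()['position'])
ms=[]
for p in V:
    m=mask(p,'wedge',[.44,-.297,.01])
    if m is not None: print(np.argwhere(m).mean(0)[::-1],proj(p,[[.44,-.297,.01]]),m.sum())
    s,f=fit(WEDGE,[.44,-.2963,-.28],[(p,m)]);print(s.round(4),f)
    cv2.imwrite('pics/b%d.png'%p['shot'],p['pixels'][:,:,::-1])
E
```

```text
[ 0.36328456 -0.2736163   0.14618346]
[376.20527859 265.90615836] [[317.34436671 242.41795942]] 341
[ 0.4481 -0.2938 -0.3022] 2.7938049853372435
[262.77664399 274.71088435] [[265.24214076 272.18136579]] 882
[ 0.4413 -0.2965 -0.2759] 0.06930272108843537
```

Call:
servo_tool(rows=[1,0,-0.001,0.04,0,1,0,0,0.04,0,1,0,0,0.04,0,1,0,0,0.01,0,1,0,0,0,0])

```text
time: 5.93
position: [0.3643, -0.276, 0.0163]
tool_rot: [0.114, 0.993, 0.001, -0.001]
ft_force: [0.8, 0.4, 0.8]
grip_width: 0.0003
grip_force: 0.0
```

Call:
servo_tool(rows=[1,0,0,0.006,0,1,0,0,0,0,1,-0.005,0,0,0,1,-0.005,0,0,0,1,0,0,0,0])

```text
time: 6.35
position: [0.3763, -0.2802, 0.013]
tool_rot: [0.114, 0.993, -0.002, 0.002]
ft_force: [0.4, 0.7, 0.4]
grip_width: 0.0001
grip_force: 0.0
```

Call:
servo_tool(rows=[1,0,0,0.003,0,1,0,0,0,0,1,0,0,0,0])

```text
time: 6.6
position: [0.374, -0.2782, 0.0086]
tool_rot: [0.114, 0.993, 0.0, -0.0]
ft_force: [-1.3, 0.4, -0.1]
grip_width: 0.0002
grip_force: 0.0
```

Call:
servo_tool(rows=[1,-0.004,0,0,0,1,-0.004,0,0,0,1,-0.003,0,0,0,1,0,0,0,0])

```text
time: 6.93
position: [0.3858, -0.2815, 0.0086]
tool_rot: [0.114, 0.993, -0.0, 0.001]
ft_force: [0.3, -1.0, 0.2]
grip_width: 0.0006
grip_force: 0.0
```

Call:
servo_tool(rows=[1,-0.003,0,0,0,1,-0.003,0,0,0,1,-0.003,0,0,0,1,-0.003,0,0,0,1,0,0,0,0])

```text
time: 7.35
position: [0.3976, -0.2842, 0.0088]
tool_rot: [0.114, 0.993, -0.001, 0.001]
ft_force: [-0.1, -0.8, 0.9]
grip_width: 0.0007
grip_force: 0.0
```

```bash
cat > look.py <<'E'
from fit import *
import sys
p=robot.camera('side');o=robot.get_obs();print(o['position'].round(4),np.round(o['ft_force'],1))
x=o['position'][0]+.0093+.0487;y=o['position'][1]-.0133
for n,P,s0 in(('wedge',WEDGE,[x,y,-.25]),('balance',BAL,[.592,-.2515,-.23])):
    m=mask(p,n,[s0[0],s0[1],.01])
    if m is None: print(n,'none');continue
    s,f=fit(P,s0,[(p,m)]);print(n,s.round(4),np.degrees(s[2]).round(1),round(f,3),place(np.array([[.05,0,0],[-.05,0,0],[-.065,-.075,0]]),s).round(4).tolist())
b=proj(p,[[x+.04,y,0.03]])[0].astype(int)
cv2.imwrite('pics/l%d.png'%p['shot'],cv2.resize(p['pixels'][b[1]-50:b[1]+50,b[0]-70:b[0]+70,::-1],(700,500),interpolation=2));print(p['shot'],b)
E
python3 look.py
```

```text
[ 0.3973 -0.2838  0.0088] [ 0.2  0.1 -0.7]
wedge [ 0.459  -0.2999 -0.2794] -16.0 0.119 [[0.507, -0.3137, 0.0], [0.4109, -0.2861, 0.0], [0.3758, -0.3541, 0.0]]
balance [ 0.5932 -0.2514 -0.2591] -14.8 0.07 [[0.6415, -0.2642, 0.0], [0.5448, -0.2386, 0.0], [0.5111, -0.3073, 0.0]]
9 [294 256]
```

View pics/l9.png

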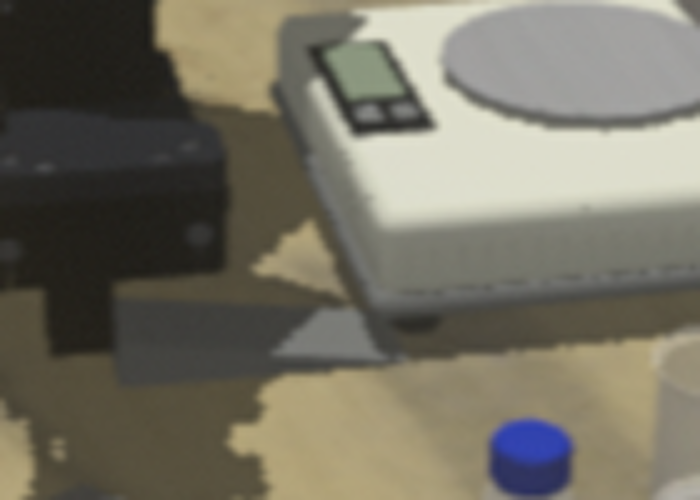

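l9 shows the finger flush at the wedge's thick end (118,340). The thin edge's right corner is at (400,358), just short of the foot at (415,325). I check lateral alignment by back-projecting these pixels.

```bash
python3 - <<'E'
from fit import *
p=robot.camera('side')
R=cv2.Rodrigues(np.array(p['rvec']))[0];C=-R.T@np.array(p['tvec'])
def at(u,z):
    d=R.T@np.linalg.inv(np.array(p['intrinsics']))@[*u,1];return (C+d*(z-C[2])/d[2]).round(4)
f=lambda a,b:(224+a/5-.4,206+b/5-.4)
print('tip R corner',at(f(402,359),0.),at(f(402,357),.002))
print('back R bottom corner',at(f(122,386),0.),'back top R',at(f(118,352),.017))
for z in(.004,.0065,.009): print('foot bottom near edge',z,at(f(418,334),z))
print('box corner bottom',at(f(378,308),.016))
print('foot L/R',at(f(392,322),.01),at(f(440,322),.01))
for a in([.512,-.3095],[.511,-.3075]):print((proj(p,[[*a,.006]])-[223.6,205.6])*5)
E
```

```text
tip R corner [ 0.5016 -0.324   0.    ] [ 0.5006 -0.3258  0.002 ]
back R bottom corner [ 0.4058 -0.3028  0.    ] back top R [ 0.4027 -0.3084  0.017 ]
foot bottom near edge 0.004 [ 0.5112 -0.3168  0.004 ]
foot bottom near edge 0.0065 [ 0.5092 -0.3207  0.0065]
foot bottom near edge 0.009 [ 0.5072 -0.3246  0.009 ]
box corner bottom [ 0.4969 -0.3138  0.016 ]
foot L/R [ 0.5018 -0.3151  0.01  ] [ 0.5172 -0.3217  0.01  ]
[[410.81424225 319.08141193]]
[[405.75758076 317.05382798]]
```

Wedge is now at yaw -12.5°, within 3 mm of in line with the foot, thin edge at the rim. I keep pushing and watch the force.

Call:
servo_tool(rows=[1,-0.003,0,0,0,1,-0.003,0,0,0,1,-0.002,0,0,0,1,-0.001,0,0,0,1,0,0,0,0])

```text
time: 7.97
position: [0.4057, -0.2859, 0.0087]
tool_rot: [0.114, 0.993, -0.0, 0.0]
ft_force: [-0.1, 1.2, 0.7]
grip_width: 0.0005
grip_force: 0.0
```

Call:
servo_tool(rows=[1,-0.001,0,0,0,1,-0.001,0,0,0])

```text
time: 8.13
position: [0.4069, -0.2859, 0.0086]
tool_rot: [0.114, 0.993, 0.0, -0.0]
ft_force: [-0.4, 0.8, 0.7]
grip_width: 0.0007
grip_force: 0.6
```

Call:
servo_tool(rows=[1,-0.001,0,0,0,1,-0.001,0,0,0])

```text
time: 8.3
position: [0.409, -0.2865, 0.0086]
tool_rot: [0.114, 0.993, 0.0, -0.0]
ft_force: [-1.7, 0.3, 1.4]
grip_width: 0.0006
grip_force: 0.5
```

Call:
servo_tool(rows=[1,-0.001,0,0,0,1,-0.001,0,0,0,1,-0.001,0,0,0])

```text
time: 8.55
position: [0.4109, -0.2864, 0.0085]
tool_rot: [0.114, 0.993, 0.001, -0.001]
ft_force: [-5.9, 0.6, 4.7]
grip_width: 0.0006
grip_force: 3.0
```

Call:
servo_tool(rows=[1,0,0,0,0])

```text
time: 8.63
position: [0.411, -0.2863, 0.0085]
tool_rot: [0.114, 0.994, 0.001, -0.001]
ft_force: [-5.6, -0.2, 4.1]
grip_width: 0.0003
grip_force: 2.7
```

```bash
python3 look.py
```

```text
[ 0.411  -0.2863  0.0085] [-5.1 -0.1  4. ]
wedge [ 0.4707 -0.3035 -0.2533] -14.5 0.145 [[0.5191, -0.316, 0.0], [0.4223, -0.291, 0.0], [0.389, -0.3598, 0.0]]
balance [ 0.5939 -0.2496 -0.2662] -15.3 0.074 [[0.6422, -0.2628, 0.0], [0.5457, -0.2365, 0.0], [0.5115, -0.3049, 0.0]]
11 [302 255]
```

View pics/l11.png

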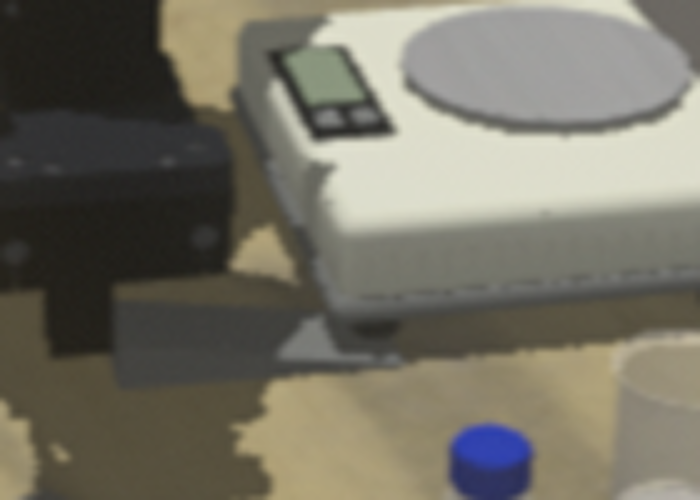

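l11 shows the foot (370,328) sitting on the wedge, whose thin edge at (400,360) is about 14 mm past the rim. The push is 5.5 N and the balance has not moved. I back off and press the corner to test.

Call:
servo_tool(rows=[1,0.004,0,0,0,1,0.008,0,0,0,1,0.01,0,0,0,1,0,0,-0.03,0,1,0,0,-0.035,0])

```text
time: 9.2
position: [0.3878, -0.2802, 0.0713]
tool_rot: [0.115, 0.993, 0.003, -0.003]
ft_force: [0.6, -0.1, 0.0]
grip_width: 0.0005
grip_force: 0.0
```

Call:
servo_tool(rows=[1,-0.03,0,0,0,1,-0.03,0,0,0,1,-0.03,0,0,0,1,-0.03,0,0,0,1,0,0,0,0])

```text
time: 9.62
position: [0.513, -0.3128, 0.0735]
tool_rot: [0.114, 0.993, -0.002, 0.004]
ft_force: [0.5, -0.9, 0.4]
grip_width: 0.0004
grip_force: 0.0
```

```bash
python3 - <<'E'
from fit import *
o=robot.get_obs();print(o['position'].round(4),o['ft_force'].round(1))
for n in('top','side'):
    p=robot.camera(n)
    for q in('press_corner','short_foot','wedge_tip','balance'): print(n,q,[(d['at'].round(3) if hasattr(d['at'],'round') else d['at'],round(d['score'],2)) for d in robot.place_of(p,q)])
    m=mask(p,'balance',[.592,-.25,.03]);s,f=fit(BAL,[.592,-.251,-.22],[(p,m)]);print(s.round(4),f,place(np.array([[-.065,-.075,0]]),s).round(4))
E
```

```text
[ 0.513  -0.3128  0.0735] [ 0.5 -0.9  0.4]
top press_corner [([0.4739, -0.4572, 0.0005], 0.73)]
top short_foot []
top wedge_tip [([0.3568, -0.3593, -0.0006], 0.63)]
top balance []
[ 0.619  -0.2367 -0.3805] 4.41263246628131 [[ 0.5308 -0.2822  0.    ]]
side press_corner [([0.5143, -0.3098, 0.0548], 0.82)]
side short_foot [([0.4231, -0.2897, 0.0058], 0.66), ([0.512, -0.3085, -0.0025], 0.61)]
side wedge_tip [([0.5199, -0.3178, -0.0006], 0.85), ([0.3587, -0.3605, -0.0001], 0.67)]
side balance [([0.5942, -0.2549, -0.0039], 0.66)]
[ 0.5923 -0.2507 -0.2802] 0.2743253564154786 [[ 0.5091 -0.3048  0.    ]]
```

Call:
servo_tool(rows=[1,0,0.002,0.006,0,1,0,0,0.006,0,1,0,0,0.002,0,1,0,0,0.001,0,1,0,0,0,0])

```text
time: 10.63
position: [0.5077, -0.3073, 0.0579]
tool_rot: [0.114, 0.993, 0.0, -0.0]
ft_force: [0.5, -0.3, 0.7]
grip_width: 0.0002
grip_force: 0.0
```

Call:
servo_tool(rows=[1,0,0,0.001,0,1,0,0,0,0])

```text
time: 10.8
position: [0.508, -0.3076, 0.0575]
tool_rot: [0.114, 0.993, -0.0, 0.0]
ft_force: [-0.6, -0.1, 0.7]
grip_width: 0.0006
grip_force: 0.0
```

Call:
servo_tool(rows=[1,-0.005,-0.001,0,0,1,0,0,0.0005,0,1,0,0,0.0005,0,1,0,0,0,0])

```text
time: 11.13
position: [0.5127, -0.3097, 0.0565]
tool_rot: [0.114, 0.993, -0.0, 0.0]
ft_force: [-0.2, 1.1, -0.1]
grip_width: 0.0003
grip_force: 0.0
```

Call:
servo_tool(rows=[1,0,0,0.0005,0,1,0,0,0.0005,0,1,0,0,0,0])

```text
time: 11.38
position: [0.5127, -0.3097, 0.0564]
tool_rot: [0.114, 0.993, -0.0, 0.0]
ft_force: [-0.7, 1.3, 6.1]
grip_width: 0.0006
grip_force: 2.6
```

Call:
servo_tool(rows=[1,0,0,0.0004,0,1,0,0,0.0003,0,1,0,0,0,0,1,0,0,0,0,1,0,0,0,0])

```text
time: 11.8
position: [0.5126, -0.3097, 0.0563]
tool_rot: [0.114, 0.993, -0.0, 0.0]
ft_force: [-1.2, 1.2, 7.9]
grip_width: 0.0002
grip_force: 4.3
```

```bash
python3 look.py
```

```text
[ 0.5127 -0.3097  0.0563] [-1.2  0.8  8.2]
wedge [ 0.4704 -0.3025 -0.2549] -14.6 0.142 [[0.5187, -0.3151, 0.0], [0.422, -0.2899, 0.0], [0.3886, -0.3587, 0.0]]
balance [ 0.5927 -0.2497 -0.2581] -14.8 0.414 [[0.641, -0.2625, 0.0], [0.5443, -0.237, 0.0], [0.5107, -0.3056, 0.0]]
14 [358 250]
```

Call:
servo_tool(rows=[1,0,0,0.0005,0,1,0,0,0,0,1,0,0,0,0,1,0,0,0,0])

```text
time: 12.28
position: [0.5126, -0.3097, 0.0562]
tool_rot: [0.114, 0.993, -0.0, 0.0]
ft_force: [-2.4, 1.1, 11.2]
grip_width: 0.0006
grip_force: 5.5
```

```bash
python3 - <<'E'
from fit import *
for i in range(4):
    p=robot.camera('side');o=robot.get_obs();print(o['position'].round(4),o['ft_force'].round(1))
cv2.imwrite('pics/fin.png',cv2.resize(p['pixels'][200:320,210:378,::-1],(784,560),interpolation=2))
E
```

```text
[ 0.5126 -0.3097  0.0562] [-3.2  1.4 11.1]
[ 0.5126 -0.3097  0.0562] [-3.2  1.4 11.7]
[ 0.5126 -0.3097  0.0562] [-1.8  1.9 11.2]
[ 0.5126 -0.3097  0.0562] [-2.7  1.1 10.8]
```

View pics/fin.png

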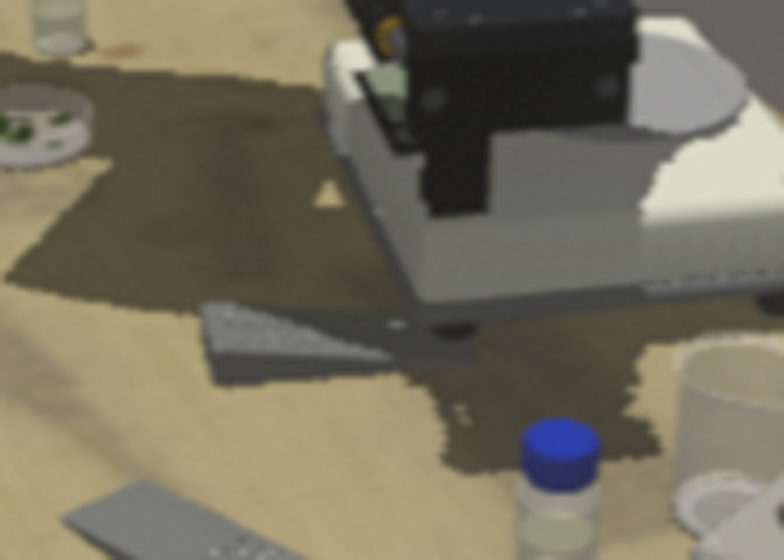

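The picture shows the finger on the corner (455,205), the foot (452,328) resting on the wedge (thin edge near (475,355)), and the balance level. The corner sank only 0.2 mm under about 11 N, so it no longer rocks.

```bash
python3 -c "
from rig import robot
print(robot.hand_in())"
```

```text
the job is handed in; nothing more can be done
None
```

I pushed the wedge (the leftmost of the two look-alikes) thin edge first under the front right foot, and stopped at about 5.5 N. The balance no longer rocks: the corner sank only 0.2 mm under about 11 N. I handed in while still holding that press, with the balance looking level and unmoved in the last picture.

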